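# Clear and fold the sample rail

## Robot

A 7-joint arm with a two-finger parallel gripper is mounted at the origin on a cart in front of the work surface, level with it; the furniture and walls round the work are solid. World frame = base frame: x ahead of the robot, y to its left, z up, the work surface at z = 0. Lengths are in m, angles in rad, forces in N, time in s.
With the tool pointing down it reaches from about 0.4 to 0.85 m from the base axis. Payload 4.4 kg.
Tool frame: the origin (TCP) lies midway between the tips of the shut fingers; the grasp point (between the pads) lies 19 mm behind it; z points along the fingers, y is the line along which they close (so a half turn about z gives the same grasp; the last joint's range is limited). The gripper opens to 94 mm and grips with 3 to 60 N. Pads are 16 mm wide; open, the fingers measure 119 mm over their backs; the gripper's body (75 mm by 177 mm) begins 78 mm behind the grasp point.
Start: joints at [1.24, 0.628, 0.038, 1.517, -0.027, 0.996, -0.02], TCP at [0.17, -0.627, 0.205] pointing down, gripper open.
Joint ranges: [-3.06, 3.06], [-0.37, 2.12], [-1.25, 1.32], [0.18, 2.47], [-1.1, 4.24], [0.23, 1.98], [-2.94, 2.94]. Speed limits (rad/s): [2.57, 2.57, 3.14, 3.14, 3.14, 3.14, 3.14].

## Interface

Orientations are given as a unit quaternion [w, x, y, z].
In Python, from bench import ctrl, command_gripper, vision gives the robot as it stands. Calls block until the motion is done:
- ctrl.move_ptp(position, orientation): joint-space move of the TCP to a pose.
- ctrl.move_l(position, speed=0.15, rotation=None): straight line of the TCP; rotation=None keeps the orientation; speed is the mean speed in m/s.
- ctrl.movej(angles): joint-space move.
- command_gripper(opening): opening from 0.0 (shut) to 1.0 (fully open); the grip force is fixed at half the most; returns when the fingers have stopped.
- ctrl.hold(seconds).
- ctrl.solve_ik(position, orientation): joint angles nearest the present ones, or None.
- vision.read_camera(name): name is "side" or "top"; returns (picture, depth): 400x640x3 uint8, red, green, blue; 400x640 float32, m along the optical axis (not along the pixel's ray), 0 where there is no reading.
- vision.camera_info(name): a dict with "fx", "fy", "cx", "cy" (pixels), "k1" (the pictures are not rectified: a ray, as slopes to the right and down, at radius r is drawn at 1 + k1 r^2 times it, then the intrinsics apply), "extrinsics" (4x4, takes a point from camera to world coordinates). Camera axes: x right, y down, z forward; pixel columns grow to the right and rows downward; lengths in m; the calibration is good to about 2 mm. A picture is of the moment at which its call begins. camera_info takes no time and is no camera call.
A pose or a line that the arm cannot do raises ctrl.MotionError and nothing moves.
- ctrl.close_job(): hands the job in; it is judged then, once.
Readings, each from a call of its own:
- ctrl.current_time_s(): time.
- ctrl.current_joint_positions(): joint angles.
- ctrl.current_qd(): joint speeds.
- ctrl.current_effort(): joint torques, N m.
- ctrl.current_ee_pos(): TCP position.
- ctrl.current_eef_rot(): TCP orientation.
- ctrl.current_force(): force on the tool from outside, world axes, zero at the start.
- ctrl.current_torque(): the same for the moment, N m.
- ctrl.current_grip_width(): opening from 0.0 (shut) to 1.0 (fully open).
- ctrl.current_grip_force(): force on a finger pad.
Only numpy, scipy, OpenCV 4.12 (cv2) and the standard library are available. Lean on these libraries where they do the work, as an engineer would, in place of code of your own. Each camera call takes 0.05 s, during which the arm holds its last target. There are 200 camera calls.

## Task

Pack up the folding display rail for the day: first lift every sample panel off the bars and put it in the black mesh tray, until none is left hanging. Then fold the rail up bar by bar, starting at its free end: the outermost bar right back against its neighbour, then those two against the next bar, and last the whole bundle flat against the fixed bar. Finally swing the keeper at the left end fully across to hold the bundle. Keep the tray standing level, and leave the stapler and the roll of tape alone.

Things in the scene. Friction and masses are not known exactly. Their poses are not given: they have to be found in the camera images.
- rack: folding display rail, fixed part: steel foot, two posts, fixed aluminium bar from the origin's plumb line 210 mm along own +y, top edge 215 mm high. Own x away from the robot. All four bars: 10 thick x 24 mm high, moving ones 140 mm hinge to hinge, vertical hinges. Folded they lie side by side 28 mm apart on the robot's side of the fixed bar. Origin on the table, below the bar's hinge end
- link1 (a joint): hinge angle of the first moving bar: 0 = in line with the fixed bar, 3.14 (stop) = folded right back flat alongside the fixed bar. From above it folds clockwise (its free end swings round on the robot's side). Friction (0.9 N m) holds it where left; no spring
- hinge1 (a point): point on the vertical axis of the hinge between the fixed bar and the first moving bar, at the height of the bars' top edge (215 mm)
- knob1 (a point): grip point of the black upright round knob (18 mm across, from 215 to 261 mm high) on the first moving bar, 101 mm from hinge 1's axis; this point is on the knob's axis, 28 mm above the bar's top edge. The knob spins freely on its pin
- link2 (a joint): hinge angle of the second moving bar: 0 = in line with the first moving bar, 3.14 (stop) = folded right back flat alongside the first moving bar. From above it folds anticlockwise (its free end swings round on the far side). Friction (0.28 N m) holds it where left; no spring
- hinge2 (a point): point on the vertical axis of the hinge between the first moving bar and the second moving bar, at the height of the bars' top edge (215 mm)
- knob2 (a point): grip point of the black upright round knob (18 mm across, from 215 to 261 mm high) on the second moving bar, 101 mm from hinge 2's axis; this point is on the knob's axis, 28 mm above the bar's top edge. The knob spins freely on its pin
- link3 (a joint): hinge angle of the third (outermost) moving bar: 0 = in line with the second moving bar, 3.14 (stop) = folded right back flat alongside the second moving bar. From above it folds clockwise (its free end swings round on the robot's side). Friction (0.08 N m) holds it where left; no spring
- hinge3 (a point): point on the vertical axis of the hinge between the second moving bar and the third (outermost) moving bar, at the height of the bars' top edge (215 mm)
- knob3 (a point): grip point of the black upright round knob (18 mm across, from 215 to 261 mm high) on the third (outermost) moving bar, 101 mm from hinge 3's axis; this point is on the knob's axis, 28 mm above the bar's top edge. The knob spins freely on its pin
- keeper (a joint): angle of the keeper, an L-shaped steel arm (100 mm, with a 90 mm return) hinged on a vertical axis at the fixed bar's left end: at 0 it points on along the fixed bar, away from the folding bars; it turns anticlockwise from above to 1.57 (stop), where it reaches round the front of the folded bundle. Light friction (0.12 N m), no spring
- keeper_hinge (a point): point on the vertical axis of the keeper's hinge, 215 mm high
- keeper_knob (a point): grip point of the keeper's black upright round knob (18 mm across, from 215 to 261 mm high), 70 mm from the keeper's hinge axis; the knob spins freely on its pin; this point is on its axis, 243 mm high
- panel0_center (a point): sample panel 0, may be absent, hangs on the fixed bar. Ply board 50 wide x 76 tall x 8 mm; on top a neck 32 wide x 8 mm up to 118 mm above the board's foot; steel hook behind (own +x), 17 mm deep, over the bar's top. Point: mid-thickness, 58 mm above the foot; own z up to the neck, y along the width. Grip the neck across its 8 mm, 42 mm above this point. Board hangs on the robot's side; lift 25 mm to clear. 90 g
- panel1_center (a point): sample panel 1, may be absent, hangs on the fixed bar. Ply board 50 wide x 76 tall x 8 mm; on top a neck 32 wide x 8 mm up to 118 mm above the board's foot; steel hook behind (own +x), 17 mm deep, over the bar's top. Point: mid-thickness, 58 mm above the foot; own z up to the neck, y along the width. Grip the neck across its 8 mm, 42 mm above this point. Board hangs on the robot's side; lift 25 mm to clear. 90 g
- panel2_center (a point): sample panel 2, may be absent, hangs on the fixed bar. Ply board 50 wide x 76 tall x 8 mm; on top a neck 32 wide x 8 mm up to 118 mm above the board's foot; steel hook behind (own +x), 17 mm deep, over the bar's top. Point: mid-thickness, 58 mm above the foot; own z up to the neck, y along the width. Grip the neck across its 8 mm, 42 mm above this point. Board hangs on the robot's side; lift 25 mm to clear. 90 g
- panel3_center (a point): sample panel 3, may be absent, hangs on the first moving bar. Ply board 50 wide x 76 tall x 8 mm; on top a neck 32 wide x 8 mm up to 118 mm above the board's foot; steel hook behind (own +x), 17 mm deep, over the bar's top. Point: mid-thickness, 58 mm above the foot; own z up to the neck, y along the width. Grip the neck across its 8 mm, 42 mm above this point. Board hangs on the robot's side; lift 25 mm to clear. 90 g
- tray: black mesh tray, loose, 0.5 kg, 122 mm (own x) by 276 mm (own y), walls 57 mm high and 2 mm thick, floor 2 mm; three dividers 48 mm high at own y = -68, 0 and 68 mm make four bays 66 mm (y) by 114 mm (x). Origin at the centre of the underside, z up
- stapler: bystander: stapler, 32x135x50 mm, origin at the centre of its underside
- masking_tape: bystander: roll of masking tape lying flat, 94 mm across, 19 mm high, origin at the centre of its underside
Things that resemble listed ones, but are neither listed nor needed, are in the scene too. What is shaped like the part that bears panel0_center but orange or purple is not meant.

How it is judged:
By the outcome, as a careful person would: the job done as asked, in the order asked, and still so for the second after the job is handed in, with the robot touching nothing.
Of panel0, panel1, panel2, panel3 only 3 to 4 are there at a start; the rules pass over those that are not, and their reading is None.
At some moment in a run one of tray may be knocked a few centimetres aside while the robot is not near it.
Once in a run the grip may slacken for a moment while it holds something.
It also fails if it takes over 192 s, if anything falls off the work surface, if the arm or the gripper's body presses on something with over 40 N, if the wrist force passes 120 N, or if a joint passes its speed limit or range.

## Working session

There is one attempt and no reset: what is moved stays moved. The work goes in short steps, each a Python script; the robot and the scene stay as the last script left them, time stands still between calls to the robot, and variables do not carry over. Pictures are saved under pics/ and viewed, at most 14 in all, crops included, and the job is handed in when it is done.

```bash
ls; mkdir -p pics
cat > h.py <<'E'
import numpy as np, cv2
from bench import ctrl, command_gripper, vision
def grab(n):
    im,d=vision.read_camera(n); return im,d
def cloud(n,d):
    c=vision.camera_info(n); h,w=d.shape
    K=np.array([[c['fx'],0,c['cx']],[0,c['fy'],c['cy']],[0,0,1.]])
    u,v=np.meshgrid(np.arange(w),np.arange(h))
    p=np.stack([u,v],-1).reshape(-1,1,2).astype(np.float64)
    r=cv2.undistortPoints(p,K,np.array([c['k1'],0,0,0,0.])).reshape(h,w,2)
    P=np.concatenate([r*d[...,None],d[...,None]],-1)
    E=np.array(c['extrinsics']); P=P@E[:3,:3].T+E[:3,3]
    P[d==0]=np.nan
    return P
E
python3 - <<'E'
from h import *
for n in('side','top'):
    im,d=grab(n); cv2.imwrite(f'pics/{n}0.png',im[...,::-1]); np.savez(f'{n}0.npz',im=im,d=d,P=cloud(n,d))
    c=vision.camera_info(n); print(n,c)
print(ctrl.current_time_s(),ctrl.current_eef_rot())
E
```

```text
pics
side {'fx': 418.9712582431182, 'fy': 418.9712582431182, 'cx': 321.88040564403565, 'cy': 204.63483797081958, 'k1': -0.06595319984002075, 'extrinsics': array([[-0.28913241,  0.80241316, -0.5220494 ,  1.15245668],
       [ 0.95725794,  0.24674796, -0.15090619,  0.21853498],
       [ 0.00772552, -0.5433678 , -0.8394592 ,  1.19336463],
       [ 0.        ,  0.        ,  0.        ,  1.        ]])}
top {'fx': 465.17549059029824, 'fy': 465.17549059029824, 'cx': 319.32916875789783, 'cy': 196.15826828276215, 'k1': -0.1318410662961087, 'extrinsics': array([[ 0.00456644, -0.9882015 ,  0.15309131,  0.33289389],
       [-0.9999087 , -0.00256525,  0.01326684,  0.02891975],
       [-0.01271759, -0.15313792, -0.98812299,  1.47171081],
       [ 0.        ,  0.        ,  0.        ,  1.        ]])}
0.1 [-8.18838169e-04  9.91250983e-01  1.31987881e-01 -1.34025201e-04]
```

View pics/top0.png

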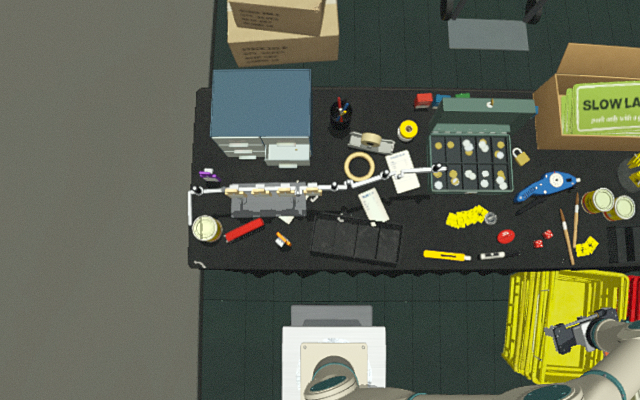

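View pics/side0.png

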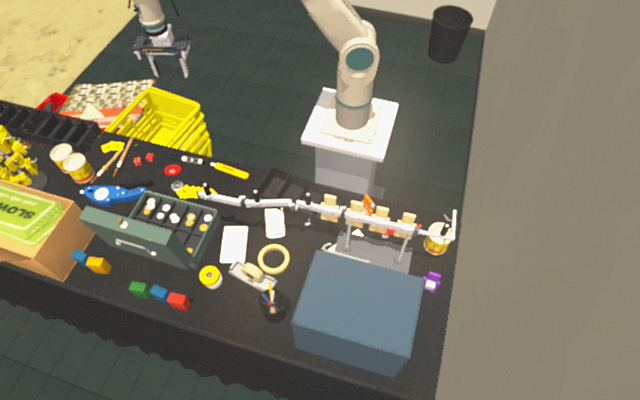

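The top view shows the rail from about (195,188) to (440,168), the tray at (357,240) and the keeper at the left. I'll enlarge both.

Run:
```python
import cv2
a=cv2.imread('pics/top0.png')[150:275,180:450]; cv2.imwrite('pics/t1.png',cv2.resize(a,None,fx=2.96,fy=2.96,interpolation=cv2.INTER_CUBIC))
a=cv2.imread('pics/side0.png')[165:275,190:465]; cv2.imwrite('pics/s1.png',cv2.resize(a,None,fx=2.9,fy=2.9,interpolation=cv2.INTER_CUBIC))
```

```text
(no output)
```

View pics/t1.png

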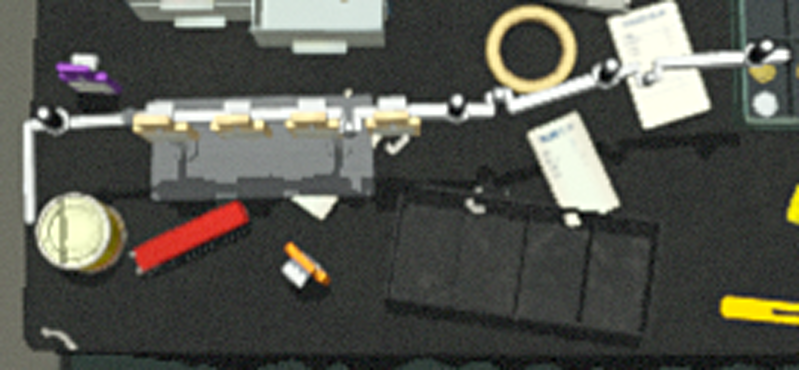

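View pics/s1.png

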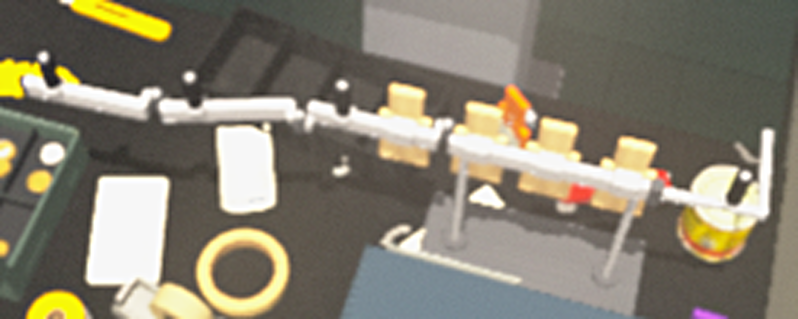

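All four panels hang there: three on the fixed bar and one on the first moving bar. Next, a metric overhead map.

Run:
```python
import numpy as np, cv2
S=1000
T=np.load('top0.npz');Q=np.load('side0.npz')
# ortho: col = (0.45 - y)*S ; row=(0.75-x)*S
W,H=800,420; y0,x1=0.36,0.68
out=np.zeros((H,W,3),np.uint8)
for D in(T,Q):
    P=D['P'];im=D['im'];m=(P[...,2]>0.195)&(P[...,2]<0.30)
    p=P[m];c=im[m]
    print(p.min(0),p.max(0))
    o=np.argsort(p[:,2])
    for q,cc in zip(p[o],c[o]):
        u=int((y0-q[1])*S);v=int((x1-q[0])*S)
        if 0<=u<W-1 and 0<=v<H-1: out[v:v+2,u:u+2]=cc[::-1] if D is T else (cc[::-1]*0.5+np.array([100,0,0]))
for i in range(0,W,50): out[-8:,i]=255
for i in range(0,H,50): out[i,:8]=255
cv2.imwrite('pics/ortho.png',out)
# tan necks
for nm,D in(('top',T),('side',Q)):
    P=D['P'];im=D['im'].astype(int)
    m=(P[...,2]>0.19)&(P[...,2]<0.3)&(im[...,0]-im[...,2]>40)&(P[...,1]>-.2)&(P[...,1]<.4)&(P[...,0]>.3)
    n,l,s,c=cv2.connectedComponentsWithStats(m.astype(np.uint8))
    for i in range(1,n):
        if s[i,4]>5:
            p=P[l==i];print(nm,s[i,4],np.round(np.median(p,0),3),np.round(p.min(0),3),np.round(p.max(0),3),im[l==i].mean(0).astype(int))
# black knobs
for nm,D in(('top',T),('side',Q)):
    P=D['P'];im=D['im'].astype(int)
    m=(P[...,2]>0.222)&(P[...,2]<0.28)&(im.max(-1)<90)&(P[...,0]>.3)&(P[...,0]<.68)
    n,l,s,c=cv2.connectedComponentsWithStats(m.astype(np.uint8))
    for i in range(1,n):
        if s[i,4]>4:
            p=P[l==i];print(nm,'knob',s[i,4],np.round(np.median(p,0),3),np.round(p.min(0),3),np.round(p.max(0),3))
# tall things map: max heights overall
```

```text
[-0.03747763 -0.95850326  0.19500382] [1.14714705 0.60847294 0.29999884]
[-0.7531845  -1.02774772  0.19500311] [0.9719102  0.60311559 0.29998243]
top 81 [0.539 0.065 0.242] [0.537 0.041 0.198] [0.552 0.091 0.264] [201 188 140]
top 92 [0.535 0.277 0.253] [0.532 0.256 0.194] [0.541 0.305 0.267] [200 186 139]
top 79 [0.536 0.205 0.25 ] [0.533 0.184 0.194] [0.541 0.233 0.267] [202 188 139]
top 80 [0.538 0.139 0.253] [0.535 0.115 0.21 ] [0.544 0.164 0.266] [207 194 146]
side 127 [0.543 0.063 0.242] [0.535 0.038 0.213] [0.547 0.087 0.264] [243 223 155]
side 127 [0.542 0.136 0.243] [0.533 0.11  0.202] [0.545 0.161 0.263] [241 222 156]
side 142 [0.539 0.206 0.241] [0.531 0.181 0.215] [0.543 0.231 0.265] [243 224 157]
side 145 [0.538 0.279 0.241] [0.529 0.253 0.214] [0.544 0.315 0.264] [241 219 153]
side 9 [0.546 0.384 0.246] [0.543 0.383 0.226] [0.547 0.386 0.258] [209 201 150]
top knob 34 [ 0.602 -0.269  0.253] [ 0.596 -0.283  0.224] [ 0.614 -0.265  0.265]
top knob 19 [ 0.58  -0.129  0.253] [ 0.576 -0.134  0.229] [ 0.585 -0.125  0.264]
top knob 23 [0.547 0.006 0.26 ] [ 0.544 -0.001  0.232] [0.562 0.014 0.267]
top knob 5 [0.538 0.385 0.265] [0.536 0.382 0.26 ] [0.544 0.389 0.266]
top knob 31 [0.536 0.373 0.247] [0.531 0.371 0.229] [0.547 0.378 0.265]
side knob 42 [ 0.609 -0.27   0.246] [ 0.594 -0.277  0.224] [ 0.615 -0.266  0.264]
side knob 38 [ 0.591 -0.131  0.246] [ 0.583 -0.139  0.224] [ 0.595 -0.127  0.262]
side knob 38 [0.559 0.007 0.249] [ 0.553 -0.005  0.226] [0.563 0.012 0.262]
side knob 30 [0.547 0.376 0.245] [0.544 0.372 0.23 ] [0.549 0.381 0.262]
```

View pics/ortho.png

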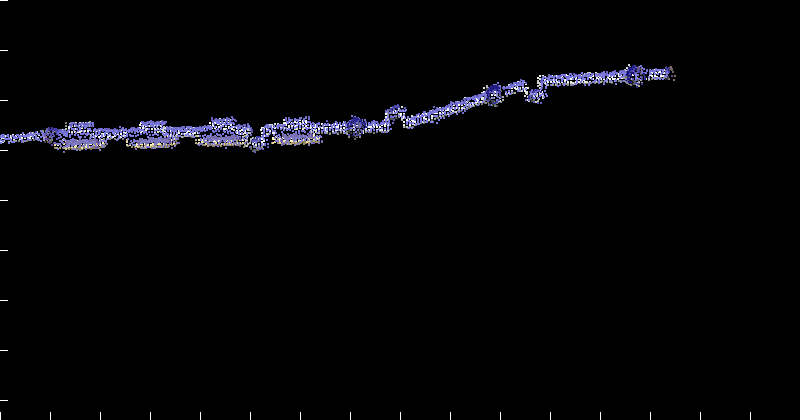

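The map agrees with the spec: bar z≈0.215, panel pitch about 70 mm, hinges about 140 mm apart. Now the tray pose, exact bar fits and obstacle heights.

```bash
cat >> h.py <<'E'
def tray_pose(save=None):
    im,d=grab('top');P=cloud('top',d)
    z=P[...,2]; m=(z>.045)&(z<.075)&(im.max(-1)<80)&(P[...,0]>.25)&(P[...,0]<.56)&(P[...,1]>-.28)&(P[...,1]<.25)
    m=cv2.morphologyEx(m.astype(np.uint8),cv2.MORPH_CLOSE,np.ones((3,3)))
    n,l,s,c=cv2.connectedComponentsWithStats(m)
    p=P[(z>.045)&(z<.075)&np.isin(l,[i for i in range(1,n) if s[i,4]>12])]
    (c,wh,a)=cv2.minAreaRect((p[:,:2]*1000).astype(np.float32))
    if wh[0]>wh[1]: a-=90; wh=wh[::-1]     # wh[0] = short side along own x
    return np.array(c)/1000,np.array(wh),(a+90)%180-90,len(p)
E
python3 - <<'E'
from h import *
print('tray',tray_pose())
T=np.load('top0.npz');Q=np.load('side0.npz')
A=np.concatenate([D['P'][np.nan_to_num(D['P'][...,2])>.2] for D in(T,Q)])
zz=A[:,2]
for nm,ya,yb in(('fix',.125,.30),('b1',-.015,.085),('b2',-.15,-.055),('b3',-.26,-.19),('keep',.33,.36)):
    s=(zz>.208)&(zz<.2195)&(A[:,1]>ya)&(A[:,1]<yb)&(A[:,0]>.5)&(A[:,0]<.64)
    p=A[s,:2]
    # robust line x=a+b*y
    k=np.ones(len(p),bool)
    for _ in range(6):
        b,a=np.polyfit(p[k,1],p[k,0],1); r=p[:,0]-a-b*p[:,1]; k=abs(r-np.median(r[k]))<.006
    print(nm,k.sum(),'x=%.4f+%.4f y'%(a,b),'ang',np.degrees(np.arctan(b)), 'z',np.median(A[s,2][k]))
for x0 in np.arange(.4,.96,.04):
    print('%.2f'%x0,[ '%.2f'%(np.max(np.r_[0,zz[(abs(A[:,0]-x0)<.02)&(abs(A[:,1]-y)<.025)&(zz<.6)]])) for y in np.arange(.45,-.45,-.05)])
E
```

```text
tray (array([ 0.42603308, -0.06576509]), array([122.67768097, 274.41046143]), -8.247695922851562, 365)
fix 296 x=0.5528+-0.0182 y ang -1.0417853170804812 z 0.21593708581948856
b1 177 x=0.5530+0.0030 y ang 0.1734095285360305 z 0.21570259982809148
b2 220 x=0.5415+-0.3335 y ang -18.443337787494055 z 0.21481126030321485
b3 189 x=0.5883+-0.0615 y ang -3.5206983269835836 z 0.21540229453831594
keep 52 x=0.5658+-0.0682 y ang -3.90348515815551 z 0.2102871592818582
0.40 ['0.00', '0.00', '0.00', '0.00', '0.00', '0.00', '0.00', '0.00', '0.00', '0.00', '0.00', '0.00', '0.00', '0.00', '0.00', '0.00', '0.00', '0.00']
0.44 ['0.00', '0.21', '0.00', '0.00', '0.00', '0.00', '0.00', '0.00', '0.00', '0.00', '0.00', '0.00', '0.00', '0.00', '0.00', '0.00', '0.00', '0.00']
0.48 ['0.00', '0.22', '0.00', '0.00', '0.00', '0.00', '0.00', '0.00', '0.00', '0.00', '0.00', '0.00', '0.00', '0.00', '0.00', '0.00', '0.00', '0.00']
0.52 ['0.00', '0.27', '0.26', '0.27', '0.27', '0.27', '0.26', '0.26', '0.26', '0.00', '0.00', '0.00', '0.00', '0.00', '0.00', '0.00', '0.00', '0.00']
0.56 ['0.00', '0.27', '0.26', '0.26', '0
[... 759 characters left out ...]
24', '0.24', '0.24', '0.24', '0.00', '0.00', '0.00', '0.00', '0.00', '0.00', '0.26', '0.26', '0.26']
0.80 ['0.00', '0.00', '0.25', '0.24', '0.24', '0.24', '0.24', '0.24', '0.24', '0.00', '0.00', '0.00', '0.00', '0.00', '0.00', '0.26', '0.26', '0.26']
0.84 ['0.00', '0.00', '0.24', '0.24', '0.24', '0.25', '0.24', '0.24', '0.24', '0.00', '0.00', '0.00', '0.00', '0.00', '0.00', '0.00', '0.00', '0.00']
0.88 ['0.00', '0.00', '0.24', '0.24', '0.24', '0.24', '0.24', '0.24', '0.24', '0.00', '0.00', '0.00', '0.00', '0.00', '0.00', '0.00', '0.00', '0.00']
0.92 ['0.00', '0.00', '0.00', '0.00', '0.00', '0.00', '0.00', '0.00', '0.00', '0.00', '0.00', '0.00', '0.00', '0.00', '0.00', '0.00', '0.00', '0.00']
```

Geometry is consistent: the computed hinges are 140–141 mm apart. I'll check IK for the pick, place and fold poses.

```bash
cat >> h.py <<'E'
from scipy.spatial.transform import Rotation as Rot
def quat(n,a):
    """tool z along -a (a up), tool y along n"""
    a=np.array(a,float);a/=np.linalg.norm(a); n=np.array(n,float); n-=a*(n@a); n/=np.linalg.norm(n)
    z=-a; x=np.cross(n,z); q=Rot.from_matrix(np.stack([x,n,z],1)).as_quat()
    return np.r_[q[3],q[:3]]
UP=np.array([0,0,1.])
PY=[.278,.2055,.1375,.064]
def pick_pose(i,s):
    b,a0=(-.0182,.5528) if i<3 else (.0030,.5530)
    nn=np.array([1,-b,0])/np.hypot(1,b)
    x=a0+b*PY[i]-.010
    return np.array([x,PY[i],.228]), quat(s*nn,UP)
BAY=[.103,.034,-.034,-.103]
def place_pose(tc,yaw,i,s,turn,tilt=12):
    """turn=+1: panel own x ends along tray +y (leans toward tray -y); -1 the reverse"""
    c,sn=np.cos(np.radians(yaw)),np.sin(np.radians(yaw))
    ex=np.array([c,sn,0]);ey=np.array([-sn,c,0])*turn
    t=np.radians(tilt); a=UP*np.cos(t)-ey*np.sin(t); n=ey*np.cos(t)+UP*np.sin(t)
    off=.033-(.010+.005+.001) 
    foot=np.r_[tc,.003]+np.array([-sn,c,0])*BAY[i]-ey*off
    return foot+.081*a, quat(s*n,a), a
E
python3 - <<'E'
from h import *
tc,_,yaw,_=tray_pose()
f=lambda p,q:(lambda j:None if j is None else np.round(j,2))(ctrl.solve_ik(list(p),list(q)))
for s in(1,-1):
    for i in(0,3): p,q=pick_pose(i,s); print('pick',s,i,f(p,q),f(p+[0,0,.06],q))
    for turn in(1,-1):
        for i in(0,3): p,q,a=place_pose(tc,yaw,i,s,turn); print('place',s,turn,i,f(p,q),f(p+[0,0,.14],q))
    q=quat([s,0,0],UP)
    for p in([.6055,-.2695,.224],[.573,-.07,.224],[.67,-.03,.224],[.44,.1,.224],[.51,.2,.224],[.48,.30,.224],[.543,.38,.224]): print('fold',s,p,f(np.array(p),q))
E
```

```text
pick 1 0 [-0.01  0.67 -0.88  1.61  0.56  1.13 -1.01] [ 0.07  0.68 -1.08  1.52  0.61  1.31 -1.05]
pick 1 3 [ 0.14  0.49 -0.46  1.77  0.26  0.95 -0.43] [ 0.17  0.43 -0.5   1.69  0.23  1.09 -0.4 ]
place 1 1 0 [ 0.49  0.62 -0.55  2.22  0.27  0.37  1.2 ] [ 0.87  0.48 -1.08  2.06  0.31  0.8   1.07]
place 1 1 3 [ 1.    0.69 -0.67  2.08  0.39  0.58  1.53] [ 1.15  0.49 -0.86  1.94  0.2   0.91  1.65]
place 1 -1 0 [-0.6   0.63  0.34  2.11 -0.02  0.52 -2.01] [-0.24  0.38 -0.18  1.96  0.3   0.94 -2.32]
place 1 -1 3 [-0.22  0.61  0.42  2.24 -0.08  0.35 -1.51] [-0.03  0.31  0.13  2.09  0.24  0.78 -1.8 ]
fold 1 [0.6055, -0.2695, 0.224] [ 0.55  0.64 -0.3   1.45  0.2   1.08  0.21]
fold 1 [0.573, -0.07, 0.224] [ 0.34  0.53 -0.41  1.7   0.24  0.97 -0.16]
fold 1 [0.67, -0.03, 0.224] [ 0.23  0.67 -0.42  1.42  0.28  1.11 -0.23]
fold 1 [0.44, 0.1, 0.224] [ 0.22  0.38 -0.68  2.01  0.32  0.85 -0.64]
fold 1 [0.51, 0.2, 0.224] [ 0.11  0.57 -0.84  1.77  0.49  1.02 -0.91]
fold 1 [0.48, 0.3, 0.224] [-0.07  0.61 -0.86  1.72  0.52  1.06 -1.11]
fold 1 [0.543, 0.38, 0.224] [-0.22  0.74 -0.81  1.44  0.55  1.19 -1.1 ]
p
[... 410 characters left out ...]
 [-0.01  0.66 -0.54  2.09  0.76  0.75  0.32] [ 0.17  0.46 -0.76  1.95  0.55  1.06  0.54]
place -1 -1 3 [ 0.34  0.59 -0.39  2.22  0.85  0.57  0.66] [ 0.55  0.36 -0.63  2.07  0.54  0.9   1.  ]
fold -1 [0.6055, -0.2695, 0.224] [ 0.08  0.68  0.53  1.47 -0.37  1.09 -2.46]
fold -1 [0.573, -0.07, 0.224] [-0.22  0.54  0.46  1.71 -0.28  0.96 -2.79]
fold -1 [0.67, -0.03, 0.224] [-0.26  0.68  0.47  1.44 -0.33  1.1  -2.87]
fold -1 [0.44, 0.1, 0.224] [ 0.45  0.49 -1.06  2.    0.53  0.95  2.26]
fold -1 [0.51, 0.2, 0.224] [ 0.22  0.66 -1.06  1.76  0.64  1.11  2.09]
fold -1 [0.48, 0.3, 0.224] [ 0.02  0.69 -1.06  1.72  0.65  1.14  1.91]
fold -1 [0.543, 0.38, 0.224] [-0.12  0.83 -1.06  1.44  0.73  1.3   1.9 ]
```

```bash
cat >> h.py <<'E'
def L(p,v=.15,q=None): ctrl.move_l(list(p),v,None if q is None else list(q))
def J(p,q): ctrl.move_ptp(list(p),list(q))
def pick(i,open_=.4):
    p,q=pick_pose(i,1)
    J(p+[0,0,.06],q); command_gripper(open_); L(p,.12); command_gripper(0.)
    print('grip',i,round(ctrl.current_grip_width(),3),ctrl.current_grip_force())
    L(p+[0,0,.085],.15); L(p+[-.085,0,.085],.2)
    print(' lifted w',round(ctrl.current_grip_width(),3),'Fz',ctrl.current_force()[2],'t',ctrl.current_time_s())
def place(i):
    tc,wh,yaw,n=tray_pose(); print(' tray',np.round(tc,3),wh.round(),round(yaw,1),n)
    p,q,a=place_pose(tc,yaw,i,1,1)
    J(p+.15*UP,q); print(' above w',round(ctrl.current_grip_width(),3),'t',ctrl.current_time_s())
    im,d=grab('top'); cv2.imwrite(f'pics/above{i}.png',im[...,::-1])
    return p,q,a
def lower(p,a):
    L(p+.02*UP,.15); f0=ctrl.current_force()[2]
    for h in np.arange(.016,-.0035,-.003):
        L(p+h*UP,.05); f=ctrl.current_force()[2]-f0
        if abs(f)>2.5: break
    print(' stopped h',round(h,3),'df',round(f,2))
    command_gripper(.25); L(np.array(ctrl.current_ee_pos())+.06*a,.15); L(np.array(ctrl.current_ee_pos())+.12*UP,.25)
    print(' t',ctrl.current_time_s())
E
python3 - <<'E'
from h import *
q=pick_pose(3,1)[1]
J([.42,-.1,.40],q); print(ctrl.current_time_s())
pick(3); p,q,a=place(3)
im=cv2.imread('pics/above3.png')[120:290,180:500]
s,_=grab('side'); s=s[120:290,190:510,::-1]
cv2.imwrite('pics/c1.png',cv2.resize(np.vstack([im,s]),None,fx=1.7,fy=1.7))
E
```

```text
2.4
grip 3 0.081 29.95871901512146
 lifted w 0.087 Fz -1.5257327485825054 t 6.825
 tray [ 0.42  -0.112] [120. 181.] -8.4 188
 above w 0.084 t 8.7333
```

View pics/c1.png

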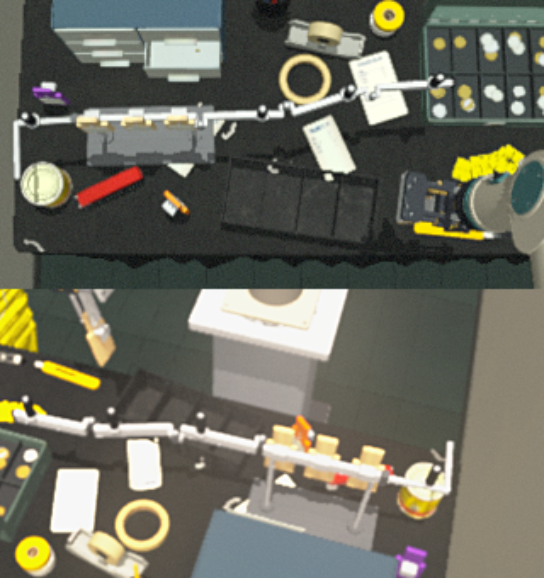

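The arm hid part of the tray during that fit, though the panel is still held (side view, about (97,335)). I'll merge both cameras for the tray fit and check its size.

```bash
cat >> h.py <<'E'
def tray_pts(nm):
    im,d=grab(nm);P=cloud(nm,d);z=P[...,2]
    m=(z>.046)&(z<.066)&(im.max(-1)<90)&(P[...,0]>.25)&(P[...,0]<.56)&(P[...,1]>-.32)&(P[...,1]<.25)
    n,l,s,c=cv2.connectedComponentsWithStats(cv2.morphologyEx(m.astype(np.uint8),cv2.MORPH_CLOSE,np.ones((3,3))))
    return P[m&np.isin(l,[i for i in range(1,n) if s[i,4]>20])][:,:2]
def rect(p):
    (c,wh,a)=cv2.minAreaRect((p*1000).astype(np.float32))
    if wh[0]>wh[1]: a-=90; wh=wh[::-1]
    return np.array(c)/1000,np.array(wh),(a+90)%180-90,len(p)
def tray_pose(v=False):
    A,B=tray_pts('top'),tray_pts('side')
    if v:
        for p in(A,B): print(rect(p))
    return rect(np.vstack([A,B]))
E
python3 - <<'E'
from h import *
print(tray_pose(True))
E
```

```text
(array([ 0.42605121, -0.06569904]), array([122.70096588, 274.1529541 ]), -8.320663452148438, 358)
(array([ 0.37073993, -0.1074425 ]), array([ 90.81291199, 239.85935974]), 14.929113388061523, 216)
(array([ 0.42444098, -0.06962494]), array([124.51117706, 282.53222656]), -8.512603759765625, 574)
```

```bash
cat >> h.py <<'E'
def tray_pose(v=False):
    return rect(tray_pts('top'))
def good_tray():
    r=tray_pose(); print(' tray',np.round(r[0],3),r[1].round(),round(r[2],1),'t',ctrl.current_time_s())
    return r if abs(r[1][0]-122)<6 and abs(r[1][1]-275)<8 else None
def place(i):
    r=good_tray()
    if r is None:
        q=place_pose(np.array([.426,-.066]),-8.3,i,1,1,0)[1]
        J([.43,-.33,.27],q); r=good_tray()
    assert r is not None
    p,q,a=place_pose(r[0],r[2],i,1,1)
    J(p+.14*UP,q); print(' above w',round(ctrl.current_grip_width(),3),'t',ctrl.current_time_s())
    lower(p,a)
E
python3 - <<'E'
from h import *
place(3)
im,_=grab('top');im=im[120:290,180:500,::-1]
s,_=grab('side'); s=s[120:290,190:510,::-1]
cv2.imwrite('pics/c2.png',cv2.resize(np.vstack([im,s]),None,fx=1.7,fy=1.7))
E
```

```text
tray [ 0.426 -0.066] [123. 274.] -8.3 t 8.9833
 above w 0.083 t 9.2917
 stopped h 0.001 df 19.0
 t 13.3917
```

View pics/c2.png

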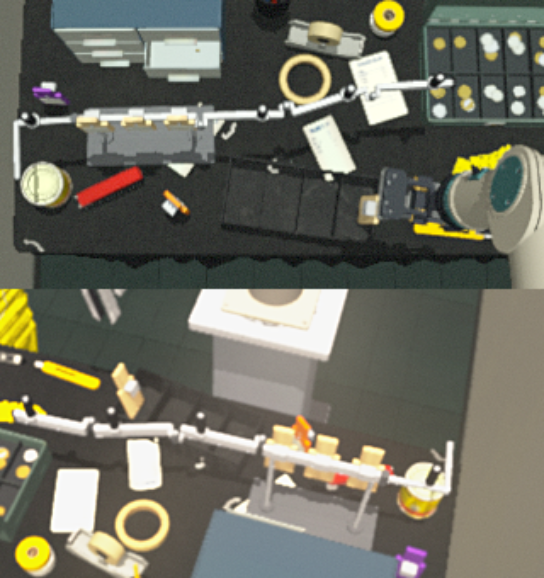

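Panel 3 stands leaning in the right-hand bay (top view (370,208)) and the tray hasn't moved. Now the other three.

```bash
sed -i 's/np.arange(.016,-.0035,-.003)/np.arange(.012,-.0035,-.0015)/; s/abs(f)>2.5/abs(f)>2/' h.py
python3 - <<'E'
from h import *
pick(2); place(2)
im,_=grab('top');im=im[120:290,180:500,::-1]
s,_=grab('side'); s=s[120:290,190:510,::-1]
cv2.imwrite('pics/c3.png',cv2.resize(np.vstack([im,s]),None,fx=1.7,fy=1.7))
E
```

```text
grip 2 0.087 29.997003972530365
 lifted w 0.088 Fz -0.6496635342821133 t 18.3667
 tray [ 0.426 -0.066] [123. 274.] -8.5 t 18.4167
 above w 0.084 t 20.2667
 stopped h 0.003 df 9.55
 t 24.675
```

View pics/c3.png

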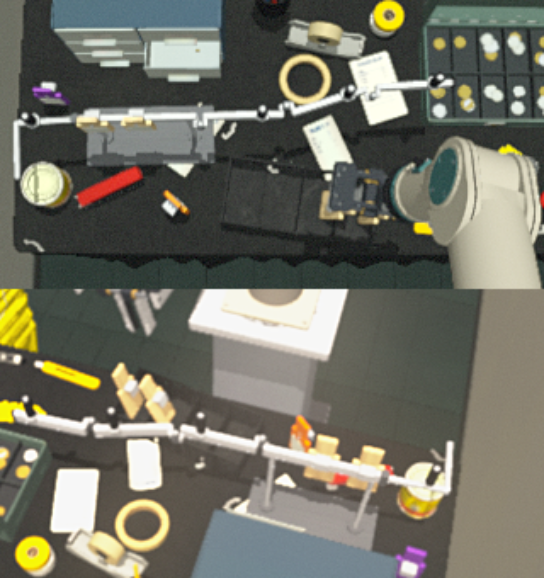

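Two panels stand in the tray and two still hang (top view (95,123) and (135,123)). Continuing.

Run:
```python
from h import *
pick(1); place(1)
pick(0); place(0)
J([.45,-.33,.33],quat([1,0,0],UP))
im,_=grab('top');im=im[120:290,180:500,::-1]
s,_=grab('side'); s=s[120:290,190:510,::-1]
cv2.imwrite('pics/c4.png',cv2.resize(np.vstack([im,s]),None,fx=1.7,fy=1.7)); print(ctrl.current_time_s())
```

```text
grip 1 0.085 29.986851811408997
 lifted w 0.085 Fz -1.20126209036071 t 29.6833
 tray [ 0.426 -0.066] [122. 274.] -8.4 t 29.7333
 above w 0.08 t 31.6
 stopped h 0.003 df 9.07
 t 36.0083
grip 0 0.086 29.99163329601288
 lifted w 0.081 Fz -0.751403155909256 t 40.9083
 tray [ 0.436 -0.065] [122. 274.] -8.8 t 40.9583
 above w 0.086 t 42.775
 stopped h 0.006 df 2.0
 t 46.6833
48.0083
```

View pics/c4.png

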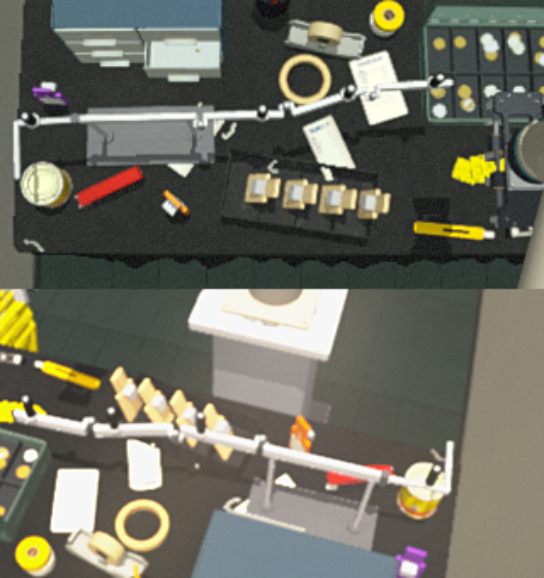

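All four panels stand in the tray and the bars are bare. Now fold link 3, re-measuring the bars first.

```bash
cat >> h.py <<'E'
QX=quat([1,0,0],UP)
def both():
    o=[]
    for nm in('top','side'):
        im,d=grab(nm); P=cloud(nm,d); o.append((P.reshape(-1,3),im.reshape(-1,3).max(-1)))
    return o
def knob(o,xy,r=.022):
    c=[]
    for P,b in o:
        m=(P[:,2]>.224)&(P[:,2]<.268)&(b<100)&(np.hypot(P[:,0]-xy[0],P[:,1]-xy[1])<r)
        c.append((P[m,:2].min(0)+P[m,:2].max(0))/2 if m.sum()>5 else [np.nan]*2)
    return np.array(c)
def line(o,p0,p1,w=.012):
    """direction (deg) of bar between rough points p0->p1 by PCA of top-surface points"""
    p0=np.array(p0);p1=np.array(p1);u=p1-p0;Ln=np.hypot(*u);u/=Ln;n=np.array([-u[1],u[0]])
    A=np.vstack([P for P,b in o]); A=A[(A[:,2]>.206)&(A[:,2]<.2195)][:,:2]-p0
    s,t=A@u,A@n
    m=(s>0)&(s<Ln)&(abs(t)<w)
    for _ in range(6):
        k=np.polyfit(s[m],t[m],1); m=(s>0)&(s<Ln)&(abs(t-np.polyval(k,s))<.006)
    th=np.arctan(k[0]); c=p0+u*Ln/2+n*np.polyval(k,Ln/2)
    return np.degrees(np.arctan2(u[1],u[0])+th),c,m.sum()
def grip_knob(k,open_=.36):
    J([k[0],k[1],.30],QX); command_gripper(open_); L([k[0],k[1],.226],.15); command_gripper(0.)
    print('knob grip',round(ctrl.current_grip_width(),3),'F',np.round(ctrl.current_force(),1),'ee',np.round(ctrl.current_ee_pos(),4))
def arc(h,k,deg,step=12,v=.12,lim=30,until=None):
    h=np.array(h);v0=np.array(k)-h; N=int(np.ceil(abs(deg)/step)); fm=0
    for j in range(1,N+1):
        a=np.radians(deg*j/N); R=np.array([[np.cos(a),-np.sin(a)],[np.sin(a),np.cos(a)]])
        p=h+R@v0; L([p[0],p[1],.226],v); F=np.array(ctrl.current_force())
        print('  %.0f'%(deg*j/N),F.round(1),'w%.2f'%ctrl.current_grip_width())
        if np.hypot(*F[:2])>lim or ctrl.current_grip_width()<.1: print('STOP');return False
    return True
def release():
    command_gripper(.36); p=ctrl.current_ee_pos(); L([p[0],p[1],.31],.2); print('t',ctrl.current_time_s())
E
python3 - <<'E'
from h import *
o=both()
for xy in([.553,.0065],[.5855,-.13],[.6055,-.2695],[.5415,.378]): print(knob(o,xy).round(4).tolist())
print(line(o,(.5505,.125),(.547,.30)),line(o,(.553,.085),(.553,.03)),line(o,(.562,-.06),(.578,-.11)),line(o,(.6,-.19),(.604,-.25)))
h3=[.5854,-.1706]; k3=np.array([.6055,-.2695])
grip_knob(k3)
print(arc(h3,k3,-60))
print(ctrl.current_time_s())
E
```

```text
[[0.5526, 0.0065], [0.5589, 0.0064]]
[[0.5862, -0.1321], [0.5875, -0.1331]]
[[0.6053, -0.2733], [0.6049, -0.2753]]
[[0.5396, 0.3799], [0.5397, 0.3793]]
(np.float64(91.34297602096366), array([0.54792163, 0.21248343]), np.int64(537)) (np.float64(-88.4223167600352), array([0.55206847, 0.0575    ]), np.int64(159)) (np.float64(-72.02307799324832), array([ 0.57023297, -0.08492545]), np.int64(145)) (np.float64(-85.87457594129829), array([ 0.60182217, -0.22001186]), np.int64(169))
knob grip 0.184 F [-0.4 -0.4  4. ] ee [ 0.6059 -0.2697  0.227 ]
  -12 [-0.5 -0.9  5.9] w0.18
  -24 [-0.8 -2.1  6.7] w0.19
  -36 [-1.9 -2.7  6.6] w0.19
  -48 [-2.1 -2.7  6.7] w0.19
  -60 [-0.9 -0.2  7.4] w0.18
True
51.9083
```

Run:
```python
from h import *
h3=[.5854,-.1706]
k=np.array(ctrl.current_ee_pos())[:2]
ok=arc(h3,k,-106,11)
if ok:
    k=np.array(ctrl.current_ee_pos())[:2]; arc(h3,k,-3,1,.05,12)
release()
J([.45,-.35,.33],QX)
im,_=grab('top');im=im[120:290,180:500,::-1]
s,_=grab('side'); s=s[120:290,190:510,::-1]
cv2.imwrite('pics/c5.png',cv2.resize(np.vstack([im,s]),None,fx=1.7,fy=1.7)); print(ctrl.current_time_s())
o=both()
for xy in([.553,.0065],[.5862,-.131],[.54,-.085]): print(knob(o,xy,.03).round(4).tolist())
print(line(o,(.562,-.06),(.578,-.11)),line(o,(.537,-.07),(.557,-.13)))
```

```text
-11 [-1.5 -0.4  7.3] w0.19
  -21 [-0.7  0.3  7.8] w0.19
  -32 [-1.3  0.7  8.6] w0.19
  -42 [-0.7  0.9  8.7] w0.19
  -53 [-0.5  0.8  8.1] w0.19
  -64 [-1.1  1.9  8.2] w0.19
  -74 [0.3 0.5 8.8] w0.18
  -85 [0.5 0.4 9.1] w0.19
  -95 [ 0.7 -0.4  8. ] w0.19
  -106 [-2.4 -2.3 10.4] w0.19
  -1 [-4.3 -1.1 11.7] w0.19
  -2 [-6.  -2.  13.7] w0.19
  -3 [-7.1 -4.7 13.9] w0.19
t 56.7917
58.0083
[[0.5526, 0.0065], [0.5579, 0.0067]]
[[0.5938, -0.1288], [0.5953, -0.1311]]
[[0.5447, -0.0849], [0.5493, -0.0876]]
(np.float64(-68.27475166429124), array([ 0.57381505, -0.08377918]), np.int64(158)) (np.float64(-68.15653976856457), array([ 0.55045368, -0.09884877]), np.int64(135))
```

View pics/c5.png

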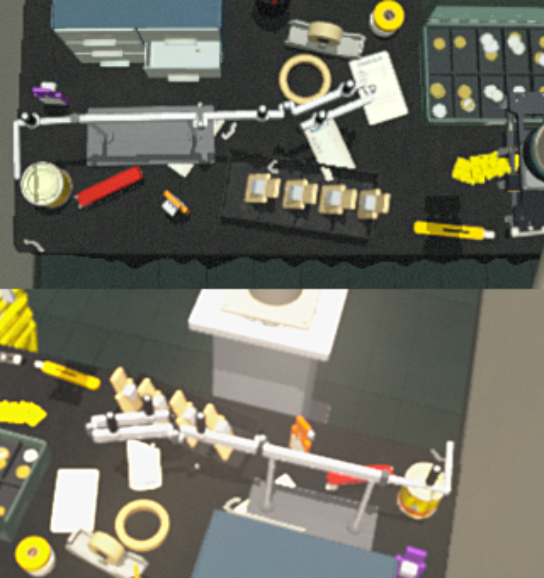

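Link 3 is fully folded: both bars measure −68.2°, with the pair at about (330,100) in the top view. Now link 2.

Run:
```python
from h import *
h2=[.5685,-.031]; k2=np.array([.594,-.1297])
J([.50,-.2,.33],QX)
grip_knob(k2)
ok=arc(h2,k2,159,11.5)
if ok:
    k=np.array(ctrl.current_ee_pos())[:2]; arc(h2,k,3,1,.05,14)
release()
J([.42,-.3,.36],QX)
im,_=grab('top');im=im[120:290,180:500,::-1]
s,_=grab('side'); s=s[120:290,190:510,::-1]
cv2.imwrite('pics/c6.png',cv2.resize(np.vstack([im,s]),None,fx=1.7,fy=1.7)); print(ctrl.current_time_s())
o=both()
for xy in([.553,.0065],[.58,.067],[.61,.007]): print(knob(o,xy,.028).round(4).tolist())
print(line(o,(.553,.085),(.553,.03)),line(o,(.581,.09),(.581,.02)),line(o,(.609,.09),(.609,.02)))
```

```text
knob grip 0.185 F [-2.3 -0.9  5.9] ee [ 0.5941 -0.1298  0.2269]
  11 [1.9 2.8 4.1] w0.19
  23 [0.1 2.1 5.8] w0.18
  34 [0.  2.9 6.4] w0.19
  45 [-1.4  2.8  6.4] w0.19
  57 [-3.4  3.6  7.7] w0.19
  68 [-4.4  4.   8.9] w0.19
  80 [-4.4  2.   9.8] w0.18
  91 [-6.2  1.   9.5] w0.19
  102 [-6.2 -0.  10.1] w0.19
  114 [-4.8 -1.8  9.4] w0.18
  125 [-4.5 -2.4 10.2] w0.18
  136 [-4.5 -2.4  9.8] w0.19
  148 [-3.4 -2.2  9.4] w0.19
  159 [-3.1 -3.   9. ] w0.19
  1 [1.9 0.6 4.7] w0.19
  2 [5.9 0.3 3.5] w0.19
  3 [ 9.1 -0.3  1.1] w0.18
t 66.8333
68.425
[[0.5527, 0.0065], [0.5581, 0.0067]]
[[0.5787, 0.0675], [0.5853, 0.0663]]
[[0.6076, 0.0078], [0.6132, 0.0072]]
(np.float64(-88.93667880205145), array([0.55218962, 0.0575    ]), np.int64(129)) (np.float64(-89.0612732794834), array([0.58009085, 0.055     ]), np.int64(166)) (np.float64(-88.61922067926712), array([0.60795752, 0.055     ]), np.int64(215))
```

View pics/c6.png

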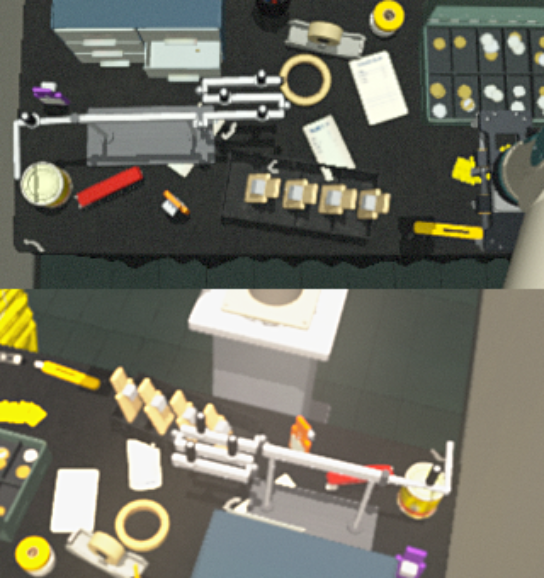

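Link 2 is folded: three bars lie parallel 28 mm apart (top view (240,100)). Now link 1 with the whole bundle.

Run:
```python
from h import *
h1=[.539,.1065]; k1=np.array([.5545,.0066])
J([.48,-.05,.34],QX)
grip_knob(k1)
ok=arc(h1,k1,-179,11.2,.10)
if ok:
    k=np.array(ctrl.current_ee_pos())[:2]; arc(h1,k,-4,1,.05,22)
release()
J([.42,-.3,.36],QX)
im,_=grab('top');im=im[120:290,180:500,::-1]
s,_=grab('side'); s=s[120:290,190:510,::-1]
cv2.imwrite('pics/c7.png',cv2.resize(np.vstack([im,s]),None,fx=1.7,fy=1.7)); print(ctrl.current_time_s())
o=both()
for xy in([.52,.206],[.495,.15],[.465,.206],[.54,.38]): print(knob(o,xy,.028).round(4).tolist())
print(line(o,(.55,.12),(.547,.30)),line(o,(.523,.12),(.521,.19)),line(o,(.495,.12),(.493,.19)),line(o,(.467,.12),(.465,.19)))
```

```text
knob grip 0.186 F [-5.9 -0.2  5.5] ee [0.5526 0.0066 0.2267]
  -11 [ 3.5 -0.8 -0.9] w0.18
  -22 [ 3.7 -2.9  2.3] w0.19
  -34 [ 1.7 -4.7  4.4] w0.18
  -45 [ 0.2 -6.3  6.5] w0.18
  -56 [-1.3 -6.7  9.7] w0.18
  -67 [-2.7 -5.8 11.4] w0.18
  -78 [-4.  -6.  13.8] w0.19
  -90 [-5.  -4.1 13.8] w0.19
  -101 [-5.  -3.4 13.3] w0.19
  -112 [-6.6 -2.  13.4] w0.19
  -123 [-5.5 -2.8 11.1] w0.18
  -134 [-4.8 -1.4 10.8] w0.18
  -145 [-4.2 -0.8  9.6] w0.19
  -157 [-3.3 -2.2  9.2] w0.19
  -168 [-2.2 -2.6  9.1] w0.19
  -179 [-4.  -2.8  9.2] w0.18
  -1 [-3.2 -3.3  9.6] w0.18
  -2 [-7.  -3.4 11.1] w0.18
  -3 [-9.9 -3.5 15. ] w0.19
  -4 [-14.2  -4.6  17.1] w0.19
t 78.9417
80.925
[[0.5199, 0.2049], [0.5256, 0.2038]]
[[0.4932, 0.1436], [0.4992, 0.1431]]
[[0.4626, 0.2034], [0.4664, 0.2011]]
[[0.5394, 0.3796], [0.5408, 0.3791]]
(np.float64(91.48403213581847), array([0.54809893, 0.20999332]), np.int64(559)) (np.float64(90.62101665569466), array([0.52182924, 0.15499512]), np.int64(213)) (np.float64(91.11009253751423), array([0.4938274 , 0.15499507]), np.int64(158)) (np.float64(92.44916958510437), array([0.46565466, 0.15499013]), np.int64(168))
```

View pics/c7.png

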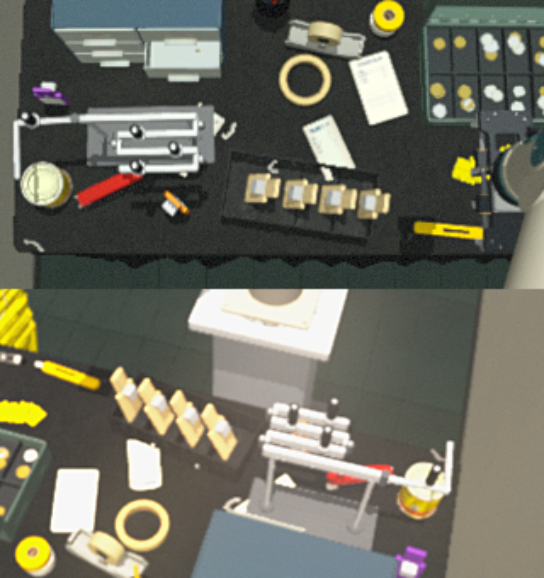

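The bundle lies on the robot's side. Bar 3 seems about 1° open, so I'll press it home by its knob, then swing the keeper.

Run:
```python
from h import *
J([.44,.05,.34],QX)
k3=np.array([.4645,.2025]); grip_knob(k3)
f0=np.array(ctrl.current_force())
for dx in np.arange(.001,.0085,.001):
    L([k3[0]+dx,k3[1],.226],.05); f=np.array(ctrl.current_force())-f0; print(round(dx,3),f.round(1))
    if f[0]<-12: break
release()
hk=np.array([.546,.310]); kk=np.array([.5405,.3795])
J([.46,.30,.34],QX)
grip_knob(kk)
if arc(hk,kk,87,11,.10,20):
    k=np.array(ctrl.current_ee_pos())[:2]; arc(hk,k,5,1,.05,10)
release()
J([.42,-.3,.36],QX)
im,_=grab('top');im=im[120:290,180:500,::-1]
s,_=grab('side'); s=s[120:290,190:510,::-1]
cv2.imwrite('pics/c8.png',cv2.resize(np.vstack([im,s]),None,fx=1.7,fy=1.7)); print(ctrl.current_time_s())
o=both()
for xy in([.52,.206],[.495,.15],[.465,.206],[.476,.308]): print(knob(o,xy,.028).round(4).tolist())
print(line(o,(.55,.12),(.547,.30)),line(o,(.523,.12),(.521,.19)),line(o,(.495,.12),(.493,.19)),line(o,(.467,.12),(.465,.19)))
print(line(o,(.53,.31),(.49,.31)),line(o,(.447,.295),(.445,.235)))
```

```text
knob grip 0.187 F [-3.4 -0.7  6. ] ee [0.4637 0.2028 0.2268]
0.001 [-2.1  0.6  1.1]
0.002 [-5.1  0.6  2.9]
0.003 [-5.8 -0.6  4. ]
0.004 [-8.7 -0.3  6.7]
0.005 [-10.   -0.4   7. ]
0.006 [-12.3  -0.2   9. ]
t 86.8417
knob grip 0.186 F [-1.1 -0.8  4.4] ee [0.5408 0.38   0.2271]
  11 [-1.1 -0.1  7.7] w0.19
  22 [-2.   0.4  7.5] w0.19
  33 [-2.7 -1.1  7.8] w0.18
  44 [-2.7 -0.   8. ] w0.19
  54 [-2.1  0.2  8.8] w0.18
  65 [-3.2 -0.9  9.8] w0.19
  76 [-3.8  0.1 10.9] w0.18
  87 [-4.2 -0.5 11.2] w0.19
  1 [-1.7  1.   7.9] w0.18
  2 [-1.   2.9  6.1] w0.19
  3 [-1.3  5.4  4.9] w0.18
  4 [-1.2  8.1  3.9] w0.18
  5 [-0.4  9.9  1.7] w0.18
t 93.7167
95.9833
[[0.5198, 0.2051], [0.5264, 0.2038]]
[[0.4935, 0.1433], [0.4993, 0.1434]]
[[0.4627, 0.2029], [0.4672, 0.2012]]
[[0.4745, 0.308], [0.4754, 0.3067]]
(np.float64(91.57194866812941), array([0.54800786, 0.2099918 ]), np.int64(551)) (np.float64(91.23339579006308), array([0.52140464, 0.15498299]), np.int64(210)) (np.float64(91.08479064409845), array([0.49437901, 0.15501083]), np.int64(147)) (np.float64(92.21026948373779), array([0.46578531, 0.15499387]), np.int64(172))
(np.float64(181.64391198040857), array([0.51      , 0.30792178]), np.int64(78)) (np.float64(-89.58595162602019), array([0.44596646, 0.26500112]), np.int64(115))
```

View pics/c8.png

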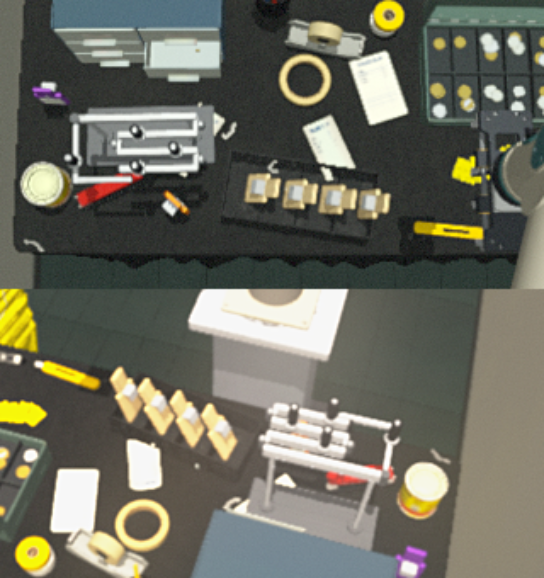

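The bars and keeper are at their stops, the keeper at 90° to the fixed bar. All four panels are in the level tray, and the stapler and tape haven't been touched. Handing in.

Run:
```python
from h import *
print(ctrl.close_job())
```

```text
the job is handed in; nothing more can be done
None
```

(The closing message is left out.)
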